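# Set the glue timer, then shut, pin and hold the glue press

## Task

Set the glue timer by pressing its three keys fully down one at a time, widest first, then the middle-sized one, then the narrowest; after that swing the upper half of the wooden glue press shut on the glued strips, take the lock pin from its holder and push it fully home through the aligned holes. Finish while holding: end with the robot still pushing the pin firmly down (10 to 20 N) so that the two halves stay pressed on the strips, and do not let go. Leave the other things on the bench where they are.

Things in the scene. Friction and masses are not known exactly. Their poses are not given: they have to be found in the camera images.
- key_wide_top (a point): centre of the top face of the widest key of the timer: an off-white round push button 40 mm across, 22 mm above the timer's top (52 mm above the bench), in a black collar 16 mm wider than the key that stands 12 mm above the timer's top. The order of the three keys along the timer varies
- key_mid_top (a point): centre of the top face of the middle-sized key of the timer: an off-white round push button 28 mm across, 22 mm above the timer's top (52 mm above the bench), in a black collar 16 mm wider than the key that stands 12 mm above the timer's top. The order of the three keys along the timer varies
- key_narrow_top (a point): centre of the top face of the narrowest key of the timer: an off-white round push button 18 mm across, 22 mm above the timer's top (52 mm above the bench), in a black collar 16 mm wider than the key that stands 12 mm above the timer's top. The order of the three keys along the timer varies
- key_wide (a joint): travel of the widest key, m: 0 up, 0.006 fully down; springs back, about 5 N takes it fully down
- key_mid (a joint): the same for the middle-sized key
- key_narrow (a joint): the same for the narrowest key
- timer: grey timer box 200 x 80 x 30 mm, fixed to the bench; origin at the centre of its underside, long side along its x. The three keys stand in a row along its x, 60 mm apart, the middle one at its centre
- jig: wooden clamshell glue press, fixed to the bench; base about 220 mm long in x and 120 mm wide in y. Origin on the bench, on the base's centre line (the base reaches 120 mm from it in -x and 100 mm in +x), z up. The hinge is at its -x end; at its +x end stands a lock block (60 x 110 mm, top 42 mm above the bench) with a vertical through hole, 15 mm in diameter, chamfered. Between them, 20 mm above the bench, lies the glued-up stack
- jig_hinge (a point): middle of the hinge line, 85 mm from the jig's origin in -x, 44 mm above the bench; axes as the jig's, the hinge line runs along y
- jig_hole (a point): centre of the lock block's hole at the block's top face, 70 mm from the jig's origin in +x, 42 mm above the bench; axes as the jig's
- leaf (a joint): angle of the upper half (the leaf), rad: 0 is shut (level, resting on the stack), grows as its free end swings up and back towards the hinge side; starts 0.8 to 1.2. A stiff hinge: it stays where it is left; about 3 N near the free end moves it. The leaf is plywood, 16 mm thick, 180 mm long from hinge to free end, 110 mm wide over the first 125 mm and 70 mm wide over the tongue beyond; when shut its underside is 44 mm and its top 60 mm above the bench
- leaf_hole (a point): centre of the leaf's hole (15 mm in diameter, chamfered) at the leaf's outer (upper) face, 155 mm from the hinge; axes of the leaf: x from hinge to free end, z out of the outer face. When the leaf is shut it is right above the lock block's hole
- stack: three glued wood strips, one rigid block 90 x 70 x 24 mm, lying in the press between two low fences; origin at the centre of its underside
- pin: lock pin, 95 mm long overall, about 0.12 kg: steel shank 12 mm in diameter and 45 mm long with a 9 mm long tapered nose, then a collar 36 mm across and 5 mm thick, then a round wooden grip 24 mm across and 45 mm tall. Origin at the tip of the nose, z along the shank up to the grip. It starts upright in the holder, collar on the holder's top. Fully home in the press its collar lies on the leaf and its tip is 15 mm above the bench
- pin_tip (a point): tip of the nose, the pin's origin
- pin_head (a point): centre of the top of the pin's grip, 95 mm from the tip
- holder: wooden block 80 x 80 x 50 mm with a hole 16 mm in diameter, fixed to the bench; origin at the centre of its underside. The pin starts standing in it
- glue: white glue bottle, 52 mm across, 130 mm tall, a bystander
- sanding_block: cork sanding block 100 x 60 x 30 mm, a bystander
- screwdriver: screwdriver lying on the bench, a bystander
- tape: roll of paper tape, 90 mm across, 25 mm tall, a bystander
- offcut: hardwood offcut 110 x 45 x 20 mm, a bystander
- dowel_cup: clear plastic cup, 70 mm across, 60 mm tall, a bystander
- mallet: hammer lying on the bench, a bystander
Things that resemble listed ones, but are neither listed nor needed, are in the scene too. Leave any blue look-alike of the stack alone.

How it is judged:
By the outcome, as a careful person would: the job done as asked, in the order asked, and still so for the second after the job is handed in, while the arm keeps its last pose, push and grip.
It also fails if it takes over 69 s, if anything falls off the work surface, if the arm or the gripper's body presses on something with over 40 N, if the wrist force passes 120 N, or if a joint passes its speed limit or range.

## Robot

A 6-joint arm with a two-finger parallel gripper is mounted at the origin on the work surface. World frame = base frame: x ahead of the robot, y to its left, z up, the work surface at z = 0. Lengths are in m, angles in rad, forces in N, time in s.
With the tool pointing down it reaches from about 0.35 to 0.725 m from the base axis. Payload 6 kg.
Tool frame: the origin (TCP) lies at the very end of the fingers, on their centre line; the grasp point (between the pads) lies 19 mm behind it; z points along the fingers, y is the direction in which the jaws open and shut (so a half turn about z gives the same grasp; the last joint's range is limited). The gripper opens to 85 mm and grips with 20 to 120 N. Pads are 22 mm wide; open, the fingers measure 114 mm over their backs; the gripper's body (76 mm by 85 mm) begins 54 mm behind the grasp point. The pads swing forward as they close: fully open they stand 13 mm farther back than shut.
Start: joints at [-0.795, 0.04, 0.085, 0, -1.615, -0.334], TCP at [0.257, -0.542, 0.231] pointing down, gripper open.
Joint ranges: [-2.56, 2.56], [-1.29, 2.01], [-1.08, 1.49], [-3.29, 1.98], [-2.81, -0.18], [-2.99, 2.99]. Speed limits (rad/s): [2.57, 2.57, 3.01, 3.14, 3.14, 3.14].

## Interface

Orientations are given as a unit quaternion [x, y, z, w].
In Python, from cell import manip gives the robot as it stands. The module is installed in compiled form; this text tells all that it offers.
- The arm moves only by the tool send_rows, never from a script. Its argument "steps" is a list of rows, each a list of 3 entries, a list of its own where there are three numbers: the shift along the tool's x, y, z in mm, then the turn about the tool's z in degrees, then the gripper's target within -1 to 1 (shut at 1, half-way at 0, fully open at -1). A call has 1 to 8 rows; each row is the pose to reach, as a shift and turn from the pose commanded when the call began, along the tool's axes at that moment; what a row does not reach only later rows make up. A row lasts 1/10 s, in which the tool goes at most 50 mm and 8.59 degrees, less where a joint would pass 70% of its speed; a pose out of reach is approached as far as the arm can. A call with a gripper value outside its range is refused whole. The fingers move at their own pace and stop on an object; "squeeze" is the grip in N (left out, the last holds). Time passes only in rows, so rows that repeat a pose let the fingers close. It gives the time, the measured TCP pose, the force and the opening at its end, in the units of the state.
- manip.observe(): the state, without advancing time (a new reading comes with each control period).
- manip.get_image(name): name is "side" or "top"; returns the picture (480x640x3 uint8, red, green, blue); there is no depth.
- manip.get_calibration(name): a dict with "fx", "fy", "cx", "cy" (pixels), "R" (3x3) and "t" (3): a world point X has camera coordinates R X + t. Camera axes: x right, y down, z forward; pixel columns grow to the right and rows downward; lengths in m; the calibration is good to about 2 mm. A picture is of the moment at which its call begins. get_calibration takes no time and is no camera call.
- manip.finish_job(): hands the job in, once; it reports no verdict.
The state is a dict: "clock": time; "joint_pos": joint angles; "qvel": joint speeds; "joint_torque": joint torques, N m; "eef_pos": TCP position; "eef_rot": TCP orientation; "force": force on the tool from outside, world axes, zero at the start; "wrist_torque": the same for the moment, N m; "width": finger opening in m.
Only numpy, scipy, OpenCV 4.12 (cv2) and the standard library are available. Lean on these libraries where they do the work, as an engineer would, in place of code of your own. Each camera call takes 0.05 s, during which the arm holds its last target. There are 200 camera calls.

## Working session

There is one attempt and no reset: what is moved stays moved. The work goes in short steps, Python scripts to look and compute and a tool call to move; the robot and the scene stay as the last step left them, time stands still between calls to the robot, and variables do not carry over. Pictures are saved under pics/ and viewed, about 8 in all and at most 12, crops included, and the job is handed in when it is done.

Besides the shell and the picture viewer there is one more tool, called after ">>>" as name(argument=value, ...) on one line, values as JSON. send_rows: Moves the arm, as the interface text tells. Its arguments: {"type":"object","properties":{"steps":{"type":"array","items":{"type":"array"}},"squeeze":{"type":"number"}},"required":["steps"]}

```bash
mkdir -p pics; cat > h.py <<'E'
import numpy as np, cv2
from cell import manip
def snap(n,f):
    im=manip.get_image(n); cv2.imwrite('pics/'+f,im[...,::-1]); return im
def cal(n):
    c=manip.get_calibration(n); return c,np.array(c['R']),np.array(c['t'])
def ray(n,u,v):
    c,R,t=cal(n); d=R.T@np.array([(u-c['cx'])/c['fx'],(v-c['cy'])/c['fy'],1]); return -R.T@t,d
def onz(n,u,v,z):
    o,d=ray(n,u,v); return o+d*(z-o[2])/d[2]
def proj(n,X):
    c,R,t=cal(n); p=R@np.array(X)+t; return c['fx']*p[0]/p[2]+c['cx'],c['fy']*p[1]/p[2]+c['cy']
E
python3 - <<'E'
from h import *
snap('top','t0.png'); snap('side','s0.png')
for n in('top','side'):
    c,R,t=cal(n); print(n,c['fx'],(-R.T@t).round(3),R.round(2).tolist())
s=manip.observe(); print({k:np.round(v,3) for k,v in s.items()})
E
```

```text
top 475.46599668257545 [ 0.399 -0.009  1.235] [[-0.0, -1.0, 0.01], [-0.99, 0.0, -0.13], [0.13, -0.01, -0.99]]
side 470.3334024105312 [0.343 0.818 0.871] [[-0.98, -0.2, -0.02], [-0.13, 0.68, -0.73], [0.16, -0.71, -0.69]]
{'clock': np.float64(0.1), 'joint_pos': array([-0.795,  0.041,  0.084, -0.   , -1.615, -0.334]), 'qvel': array([-0.003, -0.001,  0.002,  0.002, -0.   ,  0.   ]), 'joint_torque': array([-5.0000e-03, -3.6935e+01,  3.4828e+01,  6.9520e+00, -5.0000e-03,
        0.0000e+00]), 'eef_pos': array([ 0.256, -0.542,  0.23 ]), 'eef_rot': array([-0.219,  0.976,  0.001, -0.   ]), 'force': array([ 0.343,  1.021, -0.489]), 'wrist_torque': array([-0.007, -0.013, -0.021]), 'width': np.float64(0.086)}
```

View pics/t0.png

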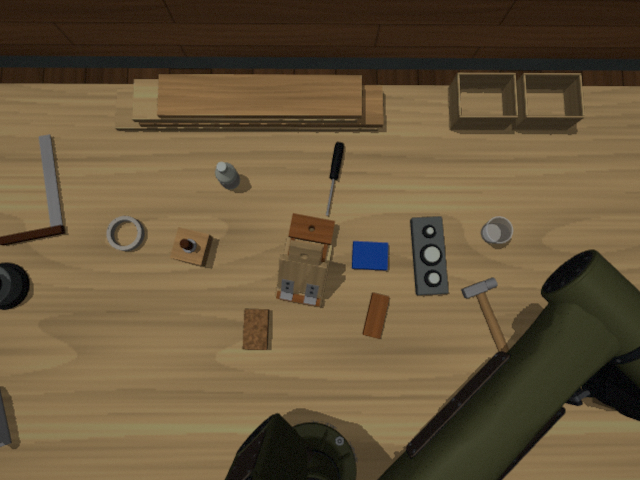

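View pics/s0.png

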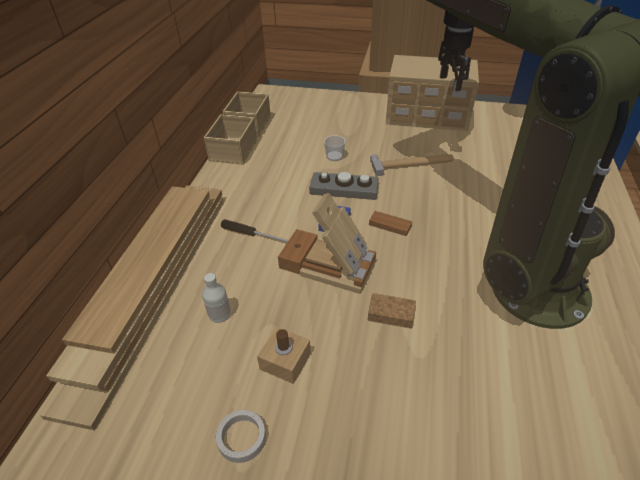

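The top view shows the timer at (430,256), with the wide key near (432,254), mid near (434,279) and narrow near (429,231). The jig's lock block is at (312,228) and its hinge at (300,297). The pin stands in its holder at (188,245), and the blue look-alike of the stack is at (370,256). The side view agrees.

Candidates:
- **Keys:** the three discs on the timer. The cup (497,232) and tape (126,233) are also round, but aren't on it.
- **Pin:** the brown grip on the grey collar at (188,245). The screwdriver handle at (337,160) isn't it.
- **Stack:** the one in the jig, not the blue block.

Next I'll check these in one close crop and measure.

```bash
python3 - <<'E'
from h import *
im=cv2.imread('pics/t0.png')
cr=np.vstack([cv2.resize(im[205:315,265:345],None,fx=5,fy=5,interpolation=cv2.INTER_CUBIC)])
cr2=cv2.resize(im[215:275,165:225],None,fx=5,fy=5,interpolation=cv2.INTER_CUBIC)
c3=np.zeros((550,800,3),np.uint8); c3[:,:400]=cr; c3[:300,420:720]=cr2
si=cv2.imread('pics/s0.png'); c3[310:550,420:800]=cv2.resize(si[320:380,255:350],(380,240),interpolation=cv2.INTER_CUBIC)
cv2.imwrite('pics/c0.png',c3)
# keys
for n,roi in(('top',(405,210,450,300)),('side',(305,168,382,200))):
    g=cv2.imread('pics/%s0.png'%n[0]); x0,y0,x1,y1=roi
    s=g[y0:y1,x0:x1]; m=(s.min(2)>135).astype(np.uint8)
    k,l,st,ce=cv2.connectedComponentsWithStats(m)
    for i in range(1,k):
        if st[i,4]>15:
            u,v=ce[i]+[x0,y0]; P=onz(n,u,v,.052); f=475/np.linalg.norm(P-onz(n,u,v,0)*0-ray(n,u,v)[0]); print(n,u.round(1),v.round(1),st[i],P.round(4),'diam mm',(2*np.sqrt(st[i,4]/np.pi)/f*1000).round(1))
# timer box
E
```

```text
top 429.6 230.2 [23 18  4  5 16] [ 0.5857 -0.3024  0.052 ] diam mm 11.7
top 431.5 253.9 [ 20  38  14  13 147] [ 0.5256 -0.3053  0.052 ] diam mm 35.3
top 433.5 277.7 [25 64  8  9 61] [ 0.4659 -0.3083  0.052 ] diam mm 22.7
side 343.9 175.4 [33  4 13  8 84] [ 0.5249 -0.3042  0.052 ] diam mm 30.5
side 364.3 176.9 [55  7  9  5 38] [ 0.4649 -0.3073  0.052 ] diam mm 20.5
```

View pics/c0.png

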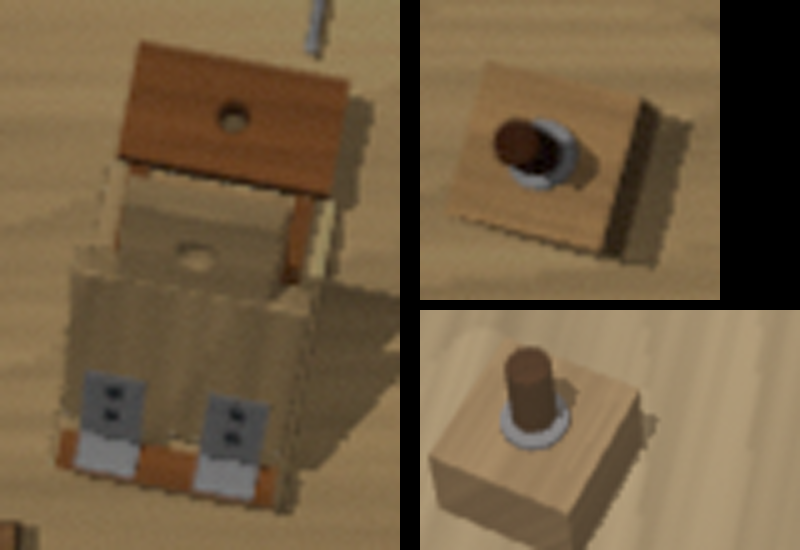

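```bash
cat >> h.py <<'E'
def go(P):
    from scipy.spatial.transform import Rotation as Ro
    s=manip.observe(); R=Ro.from_quat(s['eef_rot']).as_matrix()
    return ((R.T@(np.array(P)-s['eef_pos']))*1000).round(1)
def st():
    s=manip.observe(); return [np.round(s[k],4).tolist() for k in('clock','eef_pos','eef_rot','force','width')]
E
python3 - <<'E'
from h import *
f=lambda x,y:((x+.5)/5-.5+265,(y+.5)/5-.5+205)
B=[onz('top',*f(*p),.042)[:2] for p in[(141,42),(349,82),(331,195),(120,157)]]
print('block',np.round(B,4).tolist(),[np.linalg.norm(B[i]-B[(i+1)%4]).round(4) for i in range(4)],'centre',np.mean(B,0).round(4))
im=cv2.imread('pics/t0.png')
s=im[222:236,304:320].astype(float).sum(2); w=np.clip(np.median(s)-60-s,0,None); ys,xs=np.mgrid[222:236,304:320]
u,v=(xs*w).sum()/w.sum(),(ys*w).sum()/w.sum(); H=onz('top',*f(233,117),.042); print('hole eye',H.round(4))
jx=(B[0]+B[1]-B[2]-B[3]); jx/=np.linalg.norm(jx); jy=np.array([-jx[1],jx[0]]);print('jx',jx,np.degrees(np.arctan2(jx[1],jx[0])))
hin=H[:2]-jx*.155; print('hinge',hin)
# leaf angle from leaf hole pixel and free end
lh=np.array(f(197,257))
for a in np.arange(.8,1.21,.05):
    r=.155*np.cos(a)-.016*np.sin(a); z=.044+.155*np.sin(a)+.016*np.cos(a)
    print(a.round(2),(np.array(proj('top',[*(hin+jx*r),z]))-lh).round(1),end=' ')
print()
g=lambda x,y:((x-420+.5)/5-.5+165,(y+.5)/5-.5+215)
h=lambda x,y:((x-420+.5)/4-.5+255,(y-310+.5)/4-.5+320)
print('grip top',onz('top',*g(517,143),.1).round(4),onz('side',*h(529,360),.1).round(4))
print('collar', onz('top',*g(543,153),.055).round(4),onz('side',*h(536,419),.055).round(4))
hc=[onz('top',*g(*p),.05)[:2] for p in[(487,62),(642,98),(606,250),(449,214)]]
print('holder',np.mean(hc,0),[np.linalg.norm(hc[i]-hc[(i+1)%4]).round(3) for i in range(4)])
print(go([.5256,-.3050,.08]))
E
```

```text
block [[0.6317, 0.0437], [0.6111, -0.0623], [0.553, -0.0528], [0.5724, 0.054]] [np.float64(0.108), np.float64(0.0588), np.float64(0.1086), np.float64(0.0601)] centre [ 0.5921 -0.0044]
hole eye [ 0.593  -0.0032  0.042 ]
jx [ 0.98610023 -0.16615157] -9.5641382806014
hinge [0.44013669 0.02252958]
0.8 [  2.7 -11.7] 0.85 [ 2.2 -9.2] 0.9 [ 1.7 -6.6] 0.95 [ 1.1 -3.9] 1.0 [ 0.6 -1.1] 1.05 [0.  1.9] 1.1 [-0.6  5. ] 1.15 [-1.2  8.1] 1.2 [-1.8 11.4] 
grip top [0.5466 0.3013 0.1   ] [0.546  0.3003 0.1   ]
collar [0.5474 0.3006 0.055 ] [0.5448 0.3043 0.055 ]
holder [0.54667129 0.30030464] [np.float64(0.08), np.float64(0.078), np.float64(0.081), np.float64(0.078)]
[-344.7   99.   150.5]
```

Sizes match the descriptions: block 108×60 mm, holder 80 mm, key spacing 60 mm. The leaf angle is about 1.02 rad and the pin is at (0.5465, 0.3005). I'll move above the wide key with the fingers closed.

>>> send_rows(steps=[[[-45,12,0],0,1],[[-90,25,0],0,1],[[-135,38,20],0,1],[[-180,51,40],0,1],[[-225,64,60],0,1],[[-270,77,90],0,1],[[-315,90,110],0,1],[[-345,99,130],0,1]])

```text
clock: 0.9
eef_pos: [0.5273, -0.3036, 0.1003]
eef_rot: [-0.219, 0.976, 0.0, 0.0]
force: [0.4, 0.4, -0.3]
width: 0.0001
```

```bash
python3 -c "
from h import *
print(st(),go([.5256,-.305,.052]))"
```

```text
[0.9, [0.5273, -0.3036, 0.1003], [-0.2194, 0.9756, 0.0001, 0.0], [0.3735, 0.3733, -0.3438], 0.0001] [ 2.2 -0.5 48.3]
```

>>> send_rows(steps=[[[2,-1,25],0,1],[[2,-1,42],0,1],[[2,-1,50],0,1],[[2,-1,53],0,1],[[2,-1,55],0,1],[[2,-1,56],0,1],[[2,-1,56],0,1],[[2,-1,56],0,1]])

```text
clock: 1.7
eef_pos: [0.5248, -0.3075, 0.0462]
eef_rot: [-0.219, 0.976, -0.0, 0.0]
force: [-1.9, 0.1, 4.8]
width: 0.0001
```

>>> send_rows(steps=[[[0,0,2],0,1],[[0,0,3],0,1],[[0,0,3],0,1]])

```text
clock: 2.0
eef_pos: [0.525, -0.3076, 0.0459]
eef_rot: [-0.219, 0.976, -0.001, 0.0]
force: [-9.5, 5.9, 18.8]
width: 0.0001
```

>>> send_rows(steps=[[[0,0,-15],0,1],[[0,0,-38],0,1],[[25,10,-38],0,1],[[55,24,-38],0,1],[[55,24,-38],0,1],[[55,24,-20],0,1],[[55,24,-10],0,1],[[55,24,-10],0,1]])

```text
clock: 2.8
eef_pos: [0.4643, -0.3087, 0.0508]
eef_rot: [-0.219, 0.976, 0.001, -0.001]
force: [0.3, 0.7, 2.1]
width: -0.0
```

```bash
python3 -c "
from h import *
print(st(),go([.4657,-.308,.046]))"
```

```text
[2.8, [0.4643, -0.3087, 0.0508], [-0.2191, 0.9757, 0.0006, -0.0009], [0.2879, 0.7416, 2.084], -0.0] [-1.5  0.   4.8]
```

>>> send_rows(steps=[[[0,0,3],0,1],[[0,0,6],0,1],[[0,0,8],0,1],[[0,0,9],0,1],[[0,0,9],0,1],[[0,0,9],0,1]])

```text
clock: 3.4
eef_pos: [0.4651, -0.3093, 0.046]
eef_rot: [-0.219, 0.976, -0.001, 0.0]
force: [-6.1, 4.7, 14.0]
width: -0.0004
```

>>> send_rows(steps=[[[0,0,-20],0,1],[[0,0,-45],0,1],[[-40,-16,-45],0,1],[[-80,-32,-45],0,1],[[-112,-45,-45],0,1],[[-112,-45,-45],0,1],[[-112,-45,-25],0,1],[[-112,-45,-20],0,1]])

```text
clock: 4.2
eef_pos: [0.5842, -0.301, 0.0604]
eef_rot: [-0.219, 0.976, 0.001, -0.001]
force: [-0.3, -0.0, -0.3]
width: 0.0001
```

```bash
python3 -c "
from h import *
print(st(),go([.5855,-.302,.046]))"
```

```text
[4.2, [0.5842, -0.301, 0.0604], [-0.219, 0.9757, 0.0013, -0.0014], [-0.2732, -0.0469, -0.2612], 0.0001] [-0.8 -1.5 14.4]
```

>>> send_rows(steps=[[[-1,-1,8],0,1],[[-1,-1,13],0,1],[[-1,-1,16],0,1],[[-1,-1,19],0,1],[[-1,-1,20],0,1],[[-1,-1,20],0,1],[[-1,-1,20],0,1]])

```text
clock: 4.9
eef_pos: [0.5865, -0.3025, 0.0461]
eef_rot: [-0.219, 0.976, -0.001, 0.0]
force: [-6.2, 3.5, 11.0]
width: 0.0002
```

>>> send_rows(steps=[[[0,0,-45],0,1],[[0,0,-90],0,1],[[-2,30,-130],0,1],[[-5,75,-170],0,1],[[-8,120,-200],0,1],[[-10,165,-220],0,1],[[-12,210,-220],0,1],[[-14,255,-220],0,1]])

```text
clock: 5.7
eef_pos: [0.4906, -0.0667, 0.2649]
eef_rot: [-0.219, 0.976, 0.0, 0.002]
force: [1.3, 0.7, -0.8]
width: 0.0
```

```bash
python3 -c "
from h import *
print(st(),go([.4543,.0199,.265]),go([.4543,.0199,.165]))"
```

```text
[5.7, [0.4906, -0.0667, 0.2649], [-0.2187, 0.9758, 0.0, 0.0018], [1.3389, 0.694, -0.7988], 0.0] [-4.1 93.8 -0.1] [-3.8 93.9 99.9]
```

>>> send_rows(steps=[[[-2,45,0],0,1],[[-4,90,0],0,1],[[-4,94,0],0,1],[[-4,94,0],0,1],[[-4,94,30],0,1],[[-4,94,70],0,1],[[-4,94,100],0,1],[[-4,94,100],0,1]])

```text
clock: 6.5
eef_pos: [0.4527, 0.0171, 0.1586]
eef_rot: [-0.218, 0.976, -0.0, -0.004]
force: [0.2, -0.4, -0.4]
width: -0.0003
```

```bash
python3 - <<'E'
from h import *
print(st())
h=np.array([.4397,.0225]);jx=np.array([.9855,-.1697])
for a in(1.02,.9,.75,.6,.45,.3,.15,0,-.05):
    r=.13*np.cos(a)-.016*np.sin(a); z=.044+.13*np.sin(a)+.016*np.cos(a)
    r-=.011*np.sin(a)
    print(a,go([*(h+jx*r),z]))
a=snap('top','t1.png')[190:320,260:400]; b=snap('side','s1.png')[140:300,270:410]
cv2.imwrite('pics/c1.png',np.hstack([cv2.resize(a,(400,371)),cv2.resize(b,(325,371))])[...,::-1])
E
```

```text
[6.5, [0.4527, 0.0171, 0.1586], [-0.2181, 0.9759, -0.0001, -0.004], [0.1706, -0.3614, -0.4437], -0.0003]
1.02 [-27.4 -15.4  -4.7]
0.9 [-39.4 -23.8   2.5]
0.75 [-53.5 -33.6  13.9]
0.6 [-66.2 -42.4  27.5]
0.45 [-77.2 -50.   43. ]
0.3 [-86.2 -56.3  60.2]
0.15 [-93.2 -61.1  78.6]
0 [-97.8 -64.2  97.8]
-0.05 [-98.8 -64.9 104.3]
```

View pics/c1.png

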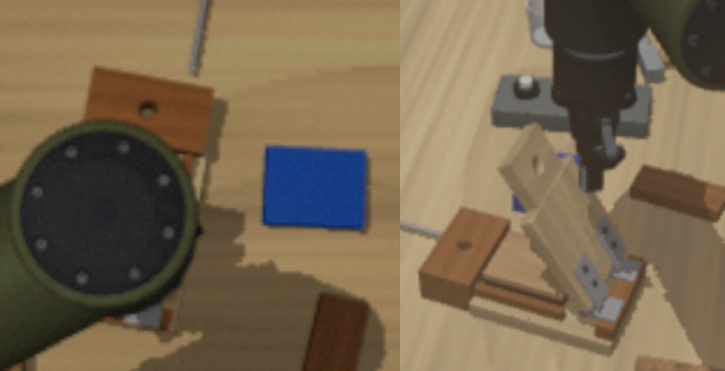

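The gripper hides part of the top view, at about (105,210) in the crop. The side crop shows the closed fingertip at (592,185), clear behind the leaf's outer face. I'll swing the leaf along the arc.

>>> send_rows(steps=[[[-14,-8,-3],0,1],[[-27,-15,-5],0,1],[[-33,-20,-2],0,1],[[-39,-24,3],0,1],[[-47,-29,8],0,1],[[-54,-34,14],0,1],[[-60,-38,20],0,1],[[-66,-42,27],0,1]])

```text
clock: 7.4
eef_pos: [0.5325, 0.0088, 0.1355]
eef_rot: [-0.219, 0.976, 0.0, -0.0]
force: [-1.1, -1.3, 0.7]
width: 0.0001
```

```bash
python3 - <<'E'
from h import *
print(st())
h=np.array([.4397,.0225]);jx=np.array([.9855,-.1697])
for a in(.6,.45,.3,.15,0,-.05):
    r=.13*np.cos(a)-.016*np.sin(a); z=.044+.13*np.sin(a)+.016*np.cos(a)
    r-=.011*np.sin(a)
    print(a,go([*(h+jx*r),z]))
E
```

```text
[7.4, [0.5325, 0.0088, 0.1355], [-0.2191, 0.9757, 0.0, -0.0003], [-1.1016, -1.3431, 0.6737], 0.0001]
0.6 [ 2.7 -0.8  4.9]
0.45 [-8.1 -8.4 20.5]
0.3 [-17.1 -14.7  37.8]
0.15 [-23.8 -19.5  56.2]
0 [-28.4 -22.6  75.5]
-0.05 [-29.3 -23.3  82. ]
```

>>> send_rows(steps=[[[-4,-4,13],0,1],[[-9,-8,21],0,1],[[-13,-12,30],0,1],[[-17,-15,38],0,1],[[-21,-17,47],0,1],[[-24,-19,56],0,1],[[-26,-21,65],0,1],[[-28,-22,72],0,1]])

```text
clock: 8.2
eef_pos: [0.5669, 0.001, 0.0633]
eef_rot: [-0.219, 0.976, 0.0, -0.0]
force: [0.4, -0.5, 1.0]
width: -0.0003
```

>>> send_rows(steps=[[[0,0,3],0,1],[[0,0,5],0,1],[[0,0,5],0,1],[[0,0,6],0,1],[[0,0,6],0,1]])

```text
clock: 8.7
eef_pos: [0.567, 0.001, 0.0601]
eef_rot: [-0.219, 0.976, -0.0, 0.0]
force: [-5.7, 0.2, 9.0]
width: -0.0
```

The leaf is shut: 9 N at z = 0.060. Now I'll rise and move to the pin, opening the gripper on the way.

>>> send_rows(steps=[[[0,0,-45],0,1],[[0,0,-90],0,1],[[0,0,-130],0,0],[[-22,45,-130],0,-1],[[-44,90,-130],0,-1],[[-66,135,-130],0,-1],[[-88,180,-130],0,-1],[[-105,230,-130],0,-1]])

```text
clock: 9.5
eef_pos: [0.5637, 0.2528, 0.1882]
eef_rot: [-0.219, 0.976, 0.0, 0.0]
force: [1.3, 0.1, 0.3]
width: 0.0848
```

```bash
python3 - <<'E'
from h import *
print(st(),go([.5465,.3005,.18]))
im=snap('top','t2.png')[195:320,260:350]; cv2.imwrite('pics/c2.png',cv2.resize(im,None,fx=4,fy=4,interpolation=cv2.INTER_CUBIC)[...,::-1])
E
```

```text
[9.5, [0.5637, 0.2528, 0.1882], [-0.219, 0.9757, 0.0002, 0.0002], [1.2502, 0.1129, 0.35], 0.0848] [-4.8 50.5  8.2]
```

View pics/c2.png

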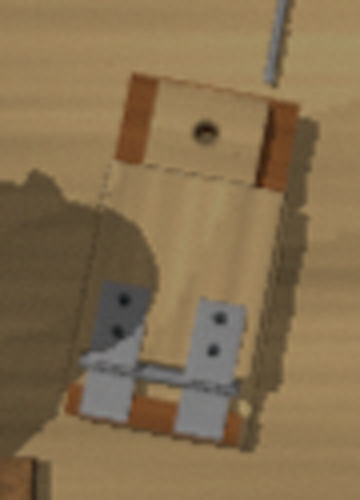

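The leaf lies level, and its hole is at (205,131) in the crop, which is (311.1,227.6) in the full image. Now the descent to the pin.

>>> send_rows(steps=[[[-3,35,0],0,-1],[[-5,50,8],0,-1],[[-5,50,8],0,-1],[[-5,50,8],0,-1]])

```text
clock: 9.95
eef_pos: [0.5469, 0.2977, 0.1798]
eef_rot: [-0.219, 0.976, -0.0, -0.0]
force: [0.9, -0.6, 0.5]
width: 0.0856
```

```bash
python3 - <<'E'
from h import *
print(st(),go([.5465,.3005,.064]))
im=cv2.imread('pics/t2.png')
s=im[222:234,304:318].astype(float).sum(2); w=np.clip(np.median(s)-80-s,0,None); ys,xs=np.mgrid[222:234,304:318]
u,v=(xs*w).sum()/w.sum(),(ys*w).sum()/w.sum(); print(u,v,onz('top',u,v,.06).round(4))
f=lambda x,y:((x+.5)/4-.5+260,(y+.5)/4-.5+195)
print(onz('top',*f(205,131),.06).round(4))
E
```

```text
[9.95, [0.5469, 0.2977, 0.1798], [-0.2193, 0.9757, -0.0002, -0.0003], [0.8512, -0.6447, 0.4844], 0.0856] [ -0.9   2.7 115.8]
310.84073942410237 227.37682189832918 [ 0.5916 -0.0024  0.06  ]
[ 0.5916 -0.0025  0.06  ]
```

>>> send_rows(steps=[[[-1,3,40],0,-1],[[-1,3,75],0,-1],[[-1,3,100],0,-1],[[-1,3,115],0,-1],[[-1,3,116],0,-1],[[-1,3,116],0,-1]])

```text
clock: 10.55
eef_pos: [0.5474, 0.3009, 0.0656]
eef_rot: [-0.219, 0.976, 0.0, 0.001]
force: [-0.6, 0.1, 1.4]
width: 0.0854
```

>>> send_rows(steps=[[[0,0,0],0,1],[[0,0,0],0,1],[[0,0,0],0,1],[[0,0,0],0,1],[[0,0,0],0,1],[[0,0,0],0,1],[[0,0,0],0,1],[[0,0,0],0,1]], squeeze=80)

```text
clock: 11.35
eef_pos: [0.5469, 0.3015, 0.065]
eef_rot: [-0.219, 0.976, 0.0, 0.001]
force: [-1.1, 1.1, 5.7]
width: 0.0221
```

>>> send_rows(steps=[[[0,0,-10],0,1],[[0,0,-30],0,1],[[0,0,-55],0,1],[[0,0,-85],0,1],[[0,0,-110],0,1],[[0,0,-110],0,1],[[0,0,-110],0,1]])

```text
clock: 12.05
eef_pos: [0.5463, 0.3011, 0.174]
eef_rot: [-0.219, 0.976, 0.0, -0.0]
force: [-0.1, -0.4, -1.8]
width: 0.0223
```

```bash
python3 - <<'E'
from h import *
print(st(),go([.592,-.003,.175]))
E
```

```text
[12.05, [0.5463, 0.3011, 0.174], [-0.219, 0.9757, 0.0002, -0.0004], [-0.1329, -0.366, -1.7821], 0.0223] [  88.7 -294.5   -1.1]
```

>>> send_rows(steps=[[[12,-40,0],0,1],[[24,-80,0],0,1],[[37,-120,0],0,1],[[50,-165,0],0,1],[[63,-210,0],0,1],[[76,-250,0],0,1],[[86,-285,0],0,1],[[89,-294,0],0,1]])

```text
clock: 12.85
eef_pos: [0.591, -0.006, 0.1721]
eef_rot: [-0.217, 0.976, -0.0, -0.002]
force: [0.9, -0.9, -1.4]
width: 0.022
```

>>> send_rows(steps=[[[0,0,0],0,1],[[0,0,0],0,1],[[0,0,15],0,1],[[0,0,30],0,1],[[0,0,30],0,1],[[0,0,30],0,1],[[0,0,30],0,1]])

```text
clock: 13.55
eef_pos: [0.592, -0.0024, 0.1447]
eef_rot: [-0.219, 0.976, -0.0, 0.0]
force: [-0.2, 1.0, -1.7]
width: 0.0221
```

```bash
python3 - <<'E'
from h import *
print(st(),go([.592,-.003,.13]))
b=snap('side','s3.png')[165:305,250:390]; a=snap('top','t3.png')[190:290,250:350]
cv2.imwrite('pics/c3.png',np.hstack([cv2.resize(b,(560,560),interpolation=cv2.INTER_CUBIC),cv2.resize(a,(240,560))[:, :]])[...,::-1])
print('hole side px',proj('side',[.592,-.003,.06]))
p=manip.observe()['eef_pos']; q=p-np.array([0,0,.06]);print('tip pred px',proj('side',q))
E
```

```text
[13.55, [0.592, -0.0024, 0.1447], [-0.2193, 0.9756, -0.0001, 0.0003], [-0.1685, 1.0103, -1.7093], 0.0221] [ 0.3 -0.5 14.7]
hole side px (np.float64(297.18555278886777), np.float64(239.8192404974104))
tip pred px (np.float64(296.51834006546574), np.float64(232.62082769549252))
```

View pics/c3.png

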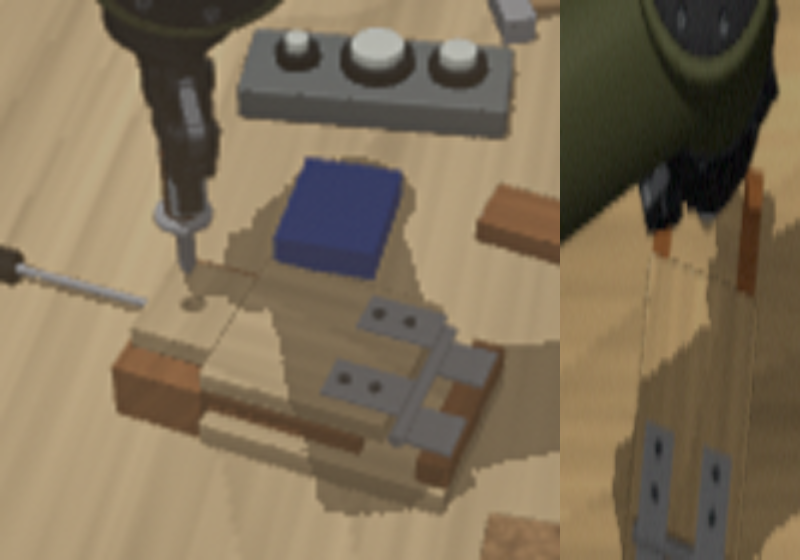

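In the crop the pin hangs straight with its tip at (189,272), directly above the hole at (193,302). Both sit about +0.7 px from where I predicted, so they are aligned within about 1 mm. I'll lower slowly.

>>> send_rows(steps=[[[0,0,10],0,1],[[0,0,20],0,1],[[0,0,25],0,1],[[0,0,28],0,1],[[0,0,31],0,1],[[0,0,34],0,1],[[0,0,36],0,1]], squeeze=110)

```text
clock: 14.35
eef_pos: [0.5914, -0.0024, 0.1082]
eef_rot: [-0.219, 0.976, 0.0, -0.0]
force: [-3.1, 0.9, -0.0]
width: 0.0217
```

>>> send_rows(steps=[[[1,0,2],0,1],[[1,0,5],0,1],[[1,0,8],0,1],[[1,0,11],0,1],[[1,0,14],0,1],[[1,0,16],0,1]])

```text
clock: 14.95
eef_pos: [0.5908, -0.0029, 0.0918]
eef_rot: [-0.219, 0.976, 0.0, -0.0]
force: [-1.9, 2.6, 1.5]
width: 0.0215
```

Tip is at about 0.032, inside the block hole, with little force.

>>> send_rows(steps=[[[0,0,4],0,1],[[0,0,8],0,1],[[0,0,12],0,1],[[0,0,15],0,1],[[0,0,17],0,1],[[0,0,17],0,1]])

```text
clock: 15.55
eef_pos: [0.5908, -0.003, 0.0751]
eef_rot: [-0.219, 0.976, 0.0, -0.0]
force: [-3.4, 3.0, 0.0]
width: 0.0216
```

>>> send_rows(steps=[[[0,0,1],0,1],[[0,0,2],0,1],[[0,0,2],0,1],[[0,0,2],0,1]])

```text
clock: 15.95
eef_pos: [0.5909, -0.003, 0.075]
eef_rot: [-0.219, 0.976, -0.0, 0.0]
force: [-9.3, 4.4, 9.7]
width: 0.0215
```

>>> send_rows(steps=[[[1,0,1],0,1],[[1,0,1],0,1],[[1,0,1],0,1],[[1,0,1],0,1],[[1,0,1],0,1]])

```text
clock: 16.45
eef_pos: [0.5908, -0.003, 0.075]
eef_rot: [-0.219, 0.976, -0.0, 0.001]
force: [-7.9, 6.0, 11.2]
width: 0.0216
```

```bash
python3 - <<'E'
from h import *
print(st())
b=snap('side','s4.png')[150:310,230:390]
cv2.imwrite('pics/c4.png',cv2.resize(b,(560,560),interpolation=cv2.INTER_CUBIC)[...,::-1])
for i in range(6): manip.get_image('top'); print(manip.observe()['force'].round(1))
E
```

```text
[16.45, [0.5908, -0.003, 0.075], [-0.2194, 0.9756, -0.0001, 0.0015], [-7.876, 5.9788, 11.1892], 0.0216]
[-7.7  6.7 11.1]
[-7.2  5.7 11.8]
[-7.3  6.  11.7]
[-7.8  6.4 11. ]
[-6.4  5.9 10.6]
[-8.2  5.4 12.6]
```

View pics/c4.png

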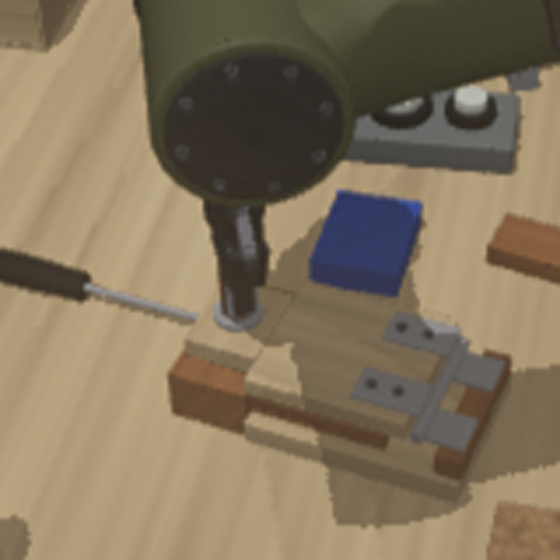

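The side crop shows the pin's collar flat on the shut leaf at (238,315), with the fingers still gripping. The push is about 11 N, so I'll add a little to sit mid-range.

>>> send_rows(steps=[[[0,-1,1],0,1],[[0,-1,1],0,1],[[0,-1,1],0,1],[[0,-1,1],0,1]])

```text
clock: 17.2
eef_pos: [0.5909, -0.0031, 0.075]
eef_rot: [-0.22, 0.976, 0.0, 0.001]
force: [-13.5, 9.4, 17.5]
width: 0.0216
```

```bash
python3 - <<'E'
from h import *
F=[]
for i in range(10): manip.get_image('top'); F.append(manip.observe()['force'])
print(np.mean(F,0).round(1),np.min(F,0).round(1),np.max(F,0).round(1),st())
E
```

```text
[-13.1   9.5  17.5] [-14.1   8.8  16.5] [-12.4  10.1  18.5] [17.7, [0.5909, -0.0031, 0.0749], [-0.2198, 0.9755, 0.0005, 0.0014], [-12.4342, 9.5258, 17.1104], 0.0219]
```

>>> send_rows(steps=[[[0.5,1,0.3],0,1],[[0.5,1,0.3],0,1],[[0.5,1,0.3],0,1],[[0.5,1,0.3],0,1]])

```text
clock: 18.1
eef_pos: [0.5909, -0.003, 0.0749]
eef_rot: [-0.22, 0.976, -0.0, 0.002]
force: [-9.8, 7.0, 15.8]
width: 0.0217
```

```bash
python3 - <<'E'
from h import *
F=[]
for i in range(10): manip.get_image('top'); F.append(manip.observe()['force'])
print(np.mean(F,0).round(1),np.min(F,0).round(1),np.max(F,0).round(1),st())
E
```

```text
[-9.4  6.8 15.7] [-10.5   5.8  14.7] [-8.5  7.7 16.4] [18.6, [0.5909, -0.003, 0.0749], [-0.2196, 0.9756, -0.0002, 0.0022], [-8.8992, 5.827, 16.1325], 0.0218]
```

The push is steady at about 15.7 N (14.7–16.4), inside the 10–20 N band. Handing in.

```bash
python3 -c "
from h import *
manip.finish_job(); print('done')"
```

```text
the job is handed in; nothing more can be done
done
```

I finished the job and handed it in at about 18.6 s, with the arm still gripping the pin and pushing it down.

- **Keys:** I pressed wide, then mid, then narrow. Each stopped at tip z ≈ 0.046 m, which is the full 6 mm of travel, with 11–19 N against the stop.
- **Leaf:** I swung it shut with closed fingertips. It stopped at its 60 mm height under 9 N, and the top view showed it level.
- **Pin:** I took it from the holder and pushed it home. The tool height puts the tip at about 15 mm above the bench, and the side view showed the collar flat on the leaf.
- **Final push:** It held steady at 15.7 N (14.7–16.4 N over the last 0.5 s), with the grip set to 110 N.

**Didn't come out clean:** a sideways force of about 12 N remained on the pin while pushing. It had been about 16 N; a small shift reduced it but did not remove it. The gripper opening read 22 mm on the 24 mm grip throughout, but the pin did not slip.

I did not check the other things on the bench one by one at the end. No move went near them, and the pictures showed nothing shifted.

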